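# Lock the shaker platform for transport

### The arm

A 6-joint arm with a two-finger parallel gripper is mounted at the origin on a cart in front of the work surface, level with it; the furniture and walls round the work are solid. World frame = base frame: x ahead of the robot, y to its left, z up, the work surface at z = 0. Lengths are in mm, angles in rad, forces in N, time in s.
With the tool pointing down it reaches from about 400 to 925 mm from the base axis. Payload 12.5 kg.
Tool frame: the origin (TCP) lies on the mounting face of the last link; the fingertips stand 190 mm ahead of it and the grasp point (between the pads) lies 171 mm ahead of it; z points along the fingers, y is the line along which they close (so a half turn about z gives the same grasp; the last joint's range is limited). The gripper opens to 95 mm and grips with 3 to 60 N. Pads are 20 mm wide; open, the fingers measure 119 mm over their backs; the gripper's body (75 mm by 180 mm) begins 59 mm behind the grasp point.
Start: joints at [-1.226, 0.491, 1.559, -0, 1.092, -0.106], TCP at [272.322, -562.553, 404.761] pointing down, gripper open.
Joint ranges: [-3.1, 3.1], [-0.84, 2.19], [0.05, 2.79], [-1.13, 4.28], [0.06, 2.93], [-2.69, 2.69]. Speed limits (rad/s): [2.22, 2.22, 2.79, 3.14, 3.14, 3.14].

### API

Orientations are given as [roll, pitch, yaw] about the fixed x, y, z axes, in that order (R = Rz(yaw) Ry(pitch) Rx(roll)).
In Python, from cell import * gives the robot as it stands.
- The arm moves only by the tool arm_command, never from a script. Its argument "rows" is a list that holds one entry, the list of rows, each a list of 7 numbers: the shift along the tool's x, y, z normalised to -1 to 1, where 1 is 0.15 m, then the turn, a rotation vector about the tool's x, y, z normalised to -1 to 1, where 1 is 360 degrees, then the opening, from -1 (shut) to 1 (fully open). A call has 1 to 10 rows; each row is the pose to reach, as a shift and turn from the pose commanded when the call began, along the tool's axes at that moment, turning the shorter way round; what a row does not reach only later rows make up. A row lasts 1/12 s, in which the tool goes at most 41.7 mm and 7.16 degrees, less where a joint would pass 70% of its speed; a pose out of reach is approached as far as the arm can. A call with a number of a shift or a turn outside -1 to 1 is refused whole. A call with a gripper value outside its range is refused whole. The fingers move at their own pace and stop on an object; the grip force is fixed at half the most. Time passes only in rows, so rows that repeat a pose let the fingers close. It gives the time, the measured TCP pose, the force, the opening and the grip force at its end, in the units of the state.
- state(): the state, without advancing time (a new reading comes with each control period).
- read_camera(name): name is "side" or "top"; returns (picture, depth): 420x560x3 uint8, red, green, blue; 420x560 float32, mm along the optical axis (not along the pixel's ray), 0 where there is no reading.
- get_calibration(name): a dict with "camera_matrix" (3x3 intrinsics, pixels), "position" and "orientation" of the camera in the world. Camera axes: x right, y up, looking along -z (the intrinsics and any distortion apply to the point x, -y, -z); pixel columns grow to the right and rows downward; lengths in mm; the calibration is good to about 2 mm. A picture is of the moment at which its call begins. get_calibration takes no time and is no camera call.
- job_done(): hands the job in; it is judged then, once.
The state is a dict: "t": time; "joints": joint angles; "qvel": joint speeds; "tau": joint torques, N m; "eef_pos": TCP position; "tcp_rot": TCP orientation; "ft_force": force on the tool from outside, world axes, zero at the start; "moment": the same for the moment, N m; "opening": opening from 0.0 (shut) to 1.0 (fully open); "grip_force": force on a finger pad.
Only numpy, scipy, OpenCV 4.12 (cv2) and the standard library are available. Lean on these libraries where they do the work, as an engineer would, in place of code of your own. Each camera call takes 0.05 s, during which the arm holds its last target. There are 200 camera calls.

### The job

The bench shaker is to be carried to another room, so lock its platform with the transport lock on its front deck: slide the platform across until the hole in its front lug lines up with the hole in the fixed lug, then push the red lock pin that lies in the V-rest through both lugs until its shoulder is against the fixed lug, and tip the yellow gate over so that it lies fully shut behind the pin. Leave the specimen cups and the marker beside it undisturbed.

Things in the scene. Friction and masses are not known exactly. Their poses are not given: they have to be found in the camera images.
- shaker: low bench shaker, 270 (x) x 230 (y) mm, light grey, with a dark grey deck at z = 50 mm; fixed to the worktop. Origin under its centre on the worktop; its x points from its front (dial, display; toward the robot at yaw 0) to its back, y to its left, z up. All 'shaker' coordinates below are in this frame, in mm. The transport lock stands on the front deck; pin axis: y = 0, z = 66, along x
- v_rest (a point): middle of the V-rest, a folded steel angle in which the pin lies and slides: shaker x = -130 to -44, centre y = 0, upper edges at y = +-8 and z = 61, so a fingertip kept above z = 63 passes over it. This point is on the pin axis, at shaker (-87, 0, 66)
- fixed_lug_hole (a point): mouth of the hole in the fixed lug, centre of its front (-x) face, at shaker (-40, 0, 66). The lug is a steel plate, shaker x = -40 to -30, y = +-17, z = 50 to 82, with a 12 mm hole on the pin axis and a black mark on its top
- platform (a joint): sideways position (m) of the shaker's platform, which slides along the shaker's y, range -0.032 to 0.032, + to the shaker's left; 0 = hole of its lug in line with the fixed lug's hole. It starts left of 0. About 2 N of rail friction: it stays where it is left. If the hole is less than 3 mm off, the pin's tapered nose draws the platform in
- platform_left_end (a point): point on the outer face of the platform's left (+y) end plate near its front, at shaker x = 20, z = 98; push it here to the right (-y). Moves with the platform. Platform: aluminium plate with black mat, shaker x = 0 to 128, z = 78 to 86, 190 mm between the outer faces of its end plates (5 mm thick, x = 0 to 128, up to z = 106), two clamping bars on top (up to z = 113)
- platform_right_end (a point): the same on the right (-y) end plate, to push the platform back to the left
- platform_lug_hole (a point): mouth of the hole in the platform's lug, centre of its front (-x) face; moves with the platform. The lug is a steel plate, shaker x = -26 to -16, 34 mm wide, z = 50 to 86, under a tab with a black mark, with a 12 mm hole at z = 66
- lock_pin: loose pin, about 90 g, lying in the V-rest, nose toward the fixed lug: red ribbed barrel 18 mm in diameter, 30 mm long, then a steel nose 10 mm in diameter, 35 mm long, its last 9 mm tapered to 3 mm. Origin on its axis at the shoulder (front of the barrel), x toward the nose tip. It slides in the V-rest under less than 1 N; home when the shoulder meets the fixed lug (too big for the hole)
- pin_shoulder (a point): centre of the pin's shoulder (its origin)
- pin_rear (a point): centre of the flat rear face of the pin's red barrel, 30 mm behind the shoulder; push here along the shaker's +x
- gate (a joint): angle (rad) of the yellow gate, hinged on an axis along the shaker's x. 0 = shut: level across the V-rest toward -y, tip in the catch fork, 3 mm behind the rear face of a pin that is home (before that the pin blocks it). Grows as it is lifted over to the left: pi/2 upright, up to 1.95, leaning on its stop, as it starts. Tipped right past upright it falls shut by its own weight (60 g)
- gate_hinge (a point): the gate's hinge axis, at shaker (-77, 34, 66), in a dark stand: shaker x = -87 to -67, y = 26 to 42, up to z = 74
- gate_tip (a point): free end of the gate, 58 mm from the hinge axis; the gate is a bar 8 mm wide (shaker x) and 12 to 15 mm thick
- catch_fork (a point): middle of the open catch fork that takes the shut gate's tip: shaker x = -85 to -69, y = -20 to -32, up to z = 74; this point is at shaker (-77, -26, 66)
- cup_yellow: specimen cup with yellow lid, 63 mm across, 74 mm high, bystander; origin at its underside
- cup_red: specimen cup with red lid, 63 mm across, 74 mm high, bystander; origin at its underside
- marker_r: red marker, 134 mm long, lying on the bench, bystander
Mind the look-alikes: they are no part of the job. Leave any white look-alike of the lock_pin alone.

How it is judged:
By the outcome, as a careful person would: the job done as asked, in the order asked, and still so for the second after the job is handed in, with the robot touching nothing.
It also fails if it takes over 50 s, if anything falls off the work surface, if the arm or the gripper's body presses on something with over 40 N, if the wrist force passes 120 N, or if a joint passes its speed limit or range.

## Working session

There is one attempt and no reset: what is moved stays moved. The work goes in short steps, Python scripts to look and compute and a tool call to move; the robot and the scene stay as the last step left them, time stands still between calls to the robot, and variables do not carry over. Pictures are saved under pics/ and viewed, at most 10 in all, crops included, and the job is handed in when it is done.

Besides the shell and the picture viewer there is one more tool, called as a command line: name --argument value ..., lists and objects as JSON in quotes. arm_command: Moves the arm, as the interface text tells. Its arguments: {"type":"object","properties":{"rows":{"type":"array","items":{"type":"array","items":{"type":"array","items":{"type":"number","minimum":-1,"maximum":1}}}}},"required":["rows"]}

```bash
mkdir -p pics; python3 - <<'E'
from cell import *
import cv2,numpy as np
for n in("side","top"):
    p,d=read_camera(n); np.savez(f"{n}0.npz",p=p,d=d); cv2.imwrite(f"pics/{n}0.png",p[:,:,::-1]); c=get_calibration(n); print(n,c)
s=state();print(s["t"],s["eef_pos"],s["tcp_rot"],s["opening"])
E
```

```text
side {'camera_matrix': array([[423.68074923,   0.        , 277.80725059],
       [  0.        , 423.68074923, 212.94682626],
       [  0.        ,   0.        ,   1.        ]]), 'position': array([ 40.25659353, 621.94148329, 812.54552816]), 'orientation': array([ 0.81673625, -0.00644435, -2.51392128])}
top {'camera_matrix': array([[480.47369876,   0.        , 280.38322393],
       [  0.        , 480.47369876, 218.93114857],
       [  0.        ,   0.        ,   1.        ]]), 'position': array([ 387.93851201,  -12.92702428, 1593.39769851]), 'orientation': array([ 0.07989132, -0.02150802, -1.582927  ])}
0.1 [ 272.30569295 -562.52351094  404.21599265] [-3.14058908e+00 -6.45543040e-05  4.50809741e-01] 0.9961510096452444
```

View pics/side0.png

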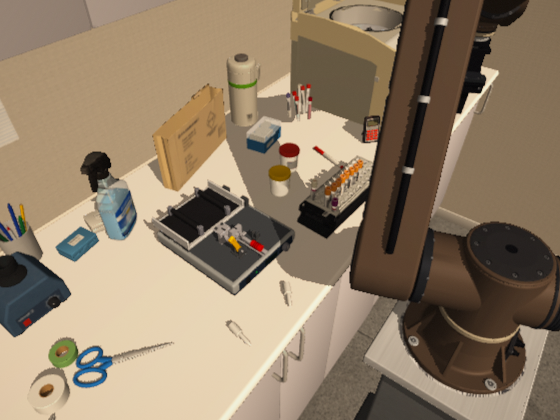

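View pics/top0.png

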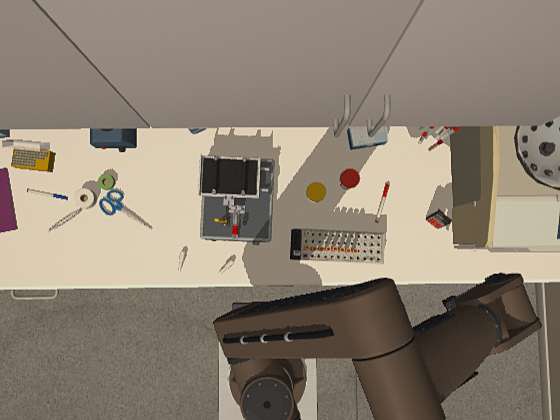

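The shaker sits at about (225,235) in the side view and (237,198) in the top view. The red pin barrel is at side (256,247) and top (236,230). The gate is yellow, at side (236,243). The white look-alike pins lie on the bench at side (289,292) and (240,332). I'll enlarge both views.

```bash
python3 - <<'E'
import cv2,numpy as np
a=np.load("side0.npz")["p"][175:295,145:305,::-1]; b=np.load("top0.npz")["p"][145:250,190:285,::-1]
cv2.imwrite("pics/c1.png",cv2.resize(a,None,fx=5,fy=5,interpolation=cv2.INTER_CUBIC))
cv2.imwrite("pics/c2.png",cv2.resize(b,None,fx=5.7,fy=5.7,interpolation=cv2.INTER_CUBIC))
E
```

```text
(no output)
```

View pics/c1.png

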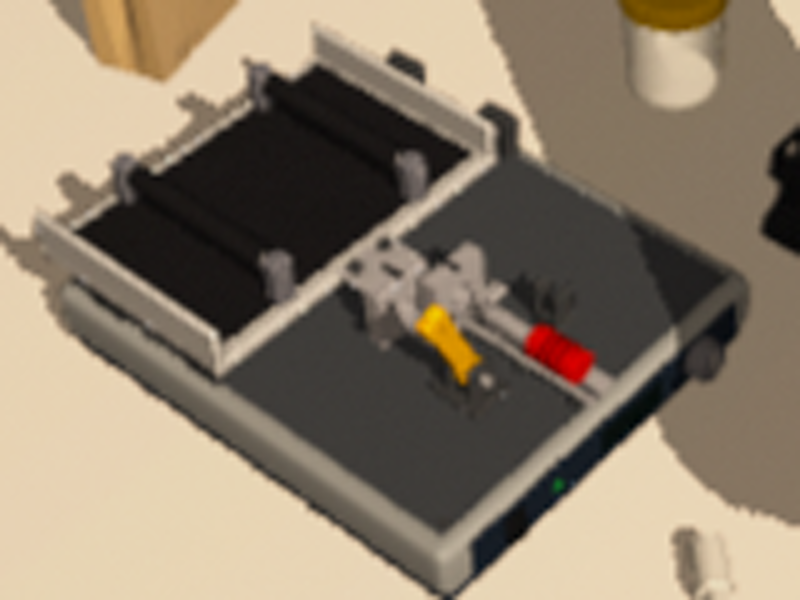

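View pics/c2.png

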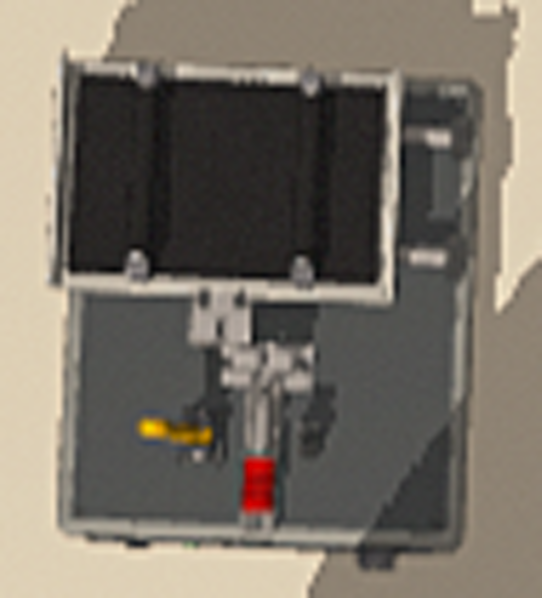

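The only red ribbed barrel lies in the V-rest, at crop1 (558,353) and crop2 (257,485), so it is the lock pin. The white ones on the bench are decoys. The yellow gate leans left, with its tip at crop2 (150,428). The platform is displaced left, and its lug tab at crop2 (220,320) lies left of the fixed lug at (268,365). Next I'll measure.

```bash
cat > h.py <<'E'
import numpy as np,cv2
from scipy.spatial.transform import Rotation as R
from cell import *
def cloud(n,d):
    c=get_calibration(n);K=c["camera_matrix"];v,u=np.indices(d.shape)
    P=np.stack([(u-K[0,2])/K[0,0]*d,-(v-K[1,2])/K[1,1]*d,-d],-1)
    W=P@R.from_euler("xyz",c["orientation"]).as_matrix().T+c["position"]; W[d==0]=np.nan
    return W
def onplane(n,uv,z):
    c=get_calibration(n);K=c["camera_matrix"];u,v=uv
    r=R.from_euler("xyz",c["orientation"]).as_matrix()@np.array([(u-K[0,2])/K[0,0],-(v-K[1,2])/K[1,1],-1]);p=c["position"]
    return p+r*(z-p[2])/r[2]
def red(p):
    q=p.astype(int);return (q[...,0]>130)&(q[...,1]<70)&(q[...,2]<70)
def yel(p):
    q=p.astype(int);return (q[...,0]>150)&(q[...,1]>100)&(q[...,2]<60)
E
python3 - <<'E'
from h import *
np.set_printoptions(precision=1,suppress=True)
for n,(r0,r1,c0,c1) in(("side",(175,295,145,305)),("top",(145,250,190,285))):
    z=np.load(n+"0.npz");p,d=z["p"][r0:r1,c0:c1],z["d"];W=cloud(n,d)
    print(n,"bench z",np.nanmedian(W[320:330,200:210,2]) if n=="side" else np.nanmedian(W[235:240,150:170,2]))
    W=W[r0:r1,c0:c1]
    deck=(abs(W[...,2]-50)<7)&(p.max(-1)<90)
    print(" deck z",np.median(W[deck][:,2]))
    m=(W[...,2]>25)&(W[...,2]<125)
    k,l,st,_=cv2.connectedComponentsWithStats(m.astype(np.uint8));m=l==1+st[1:,4].argmax()
    lo=m&(W[...,2]<62)
    rect=cv2.minAreaRect(W[lo][:,:2].astype(np.float32));print(" low rect",rect)
    hi=m&(W[...,2]>92)&(W[...,2]<125)
    rh=cv2.minAreaRect(W[hi][:,:2].astype(np.float32));print(" end plates rect",rh,np.percentile(W[hi][:,2],[5,50,95]))
    for nm,f in(("red",red),("yel",yel)):
        q=f(p)&m; w=W[q];print(nm,q.sum(),"mean",w.mean(0),"min",w.min(0),"max",w.max(0)); 
        vu=np.argwhere(q);print("  px centroid",vu.mean(0)[::-1]+[c0,r0])
    if n=="side":
      for z0,z1 in((70,90),(94,108)):
        q=m&(W[...,2]>z0)&(W[...,2]<z1)
        print(z0,cv2.boxPoints(cv2.minAreaRect(W[q][:,:2].astype(np.float32))))
E
```

```text
side bench z 0.39326191579380065
 deck z 51.02047707242514
 low rect ((575.2252197265625, 94.30968475341797), (232.57443237304688, 278.6949462890625), 86.05550384521484)
 end plates rect ((606.9905395507812, 114.67852783203125), (192.25559997558594, 210.62594604492188), 86.81010437011719) [ 93.  106.3 113.8]
red 85 mean [475.1 100.1  70.7] min [463.6  78.   50. ] max [492.  106.8  78. ]
  px centroid [256.5 245.3]
yel 77 mean [505.9 143.5  99.1] min [503.2 102.8  53.6] max [540.6 159.  121.8]
  px centroid [233.8 242.3]
70 [[456.2  -8.4]
 [705.1 -25.4]
 [720.7 203.6]
 [471.9 220.6]]
94 [[496.5  24.6]
 [706.8  12.8]
 [717.5 204.8]
 [507.2 216.5]]
top bench z 1.5394159224027817
 deck z 51.126768447059476
 low rect ((575.8045043945312, 92.62799072265625), (230.67559814453125, 282.218994140625), 86.95967864990234)
 end plates rect ((605.8651123046875, 113.91484069824219), (191.34815979003906, 207.30992126464844), 87.7594223022461) [ 92.3 103.2 115.9]
red 42 mean [477.7  98.   73.5] min [463.2  90.6  62.4] max [491.8 103.8  82.4]
  px centroid [234.6 229.4]
yel 16 mean [505.7 144.9  93.1] min [503.3 125.5  47.5] max [508.  159.4 123.7]
  px centroid [219.1 220.2]
```

```bash
python3 - <<'E'
from h import *
np.set_printoptions(precision=2,suppress=True)
z=np.load("top0.npz");p,d=z["p"],z["d"];W=cloud("top",d)
m=np.zeros(d.shape,bool);m[145:250,190:285]=((W[...,2]>25)&(W[...,2]<125))[145:250,190:285]
# left / right body edges on front half rows
for nm,rows,hz in(("body",range(202,236),45),):
  L=np.array([onplane("top",(np.where(m[r])[0][0]-.5,r),hz)[:2] for r in rows]);Rr=np.array([onplane("top",(np.where(m[r])[0][-1]+.5,r),hz)[:2] for r in rows])
  for e in(L,Rr):
    k=np.polyfit(e[:,0],e[:,1],1);print(nm,"dy/dx",k[0],"yaw deg",np.degrees(np.arctan(k[0])),"y at x=520",np.polyval(k,520),"res",np.std(e[:,1]-np.polyval(k,e[:,0])))
cols=range(212,258)
F=np.array([onplane("top",(c,np.where(m[:,c])[0][-1]+.5),45)[:2] for c in cols])
k=np.polyfit(F[:,1],F[:,0],1);r=F[:,0]-np.polyval(k,F[:,1]);print("front yaw",-np.degrees(np.arctan(k[0])),"x at y=95",np.polyval(k,95),r.round(1))
# platform front edge
G=[]
h=(W[...,2]>72)&m
for c in list(range(205,222))+list(range(240,258)):
    q=np.where(h[150:215,c])[0]
    if len(q):G.append(onplane("top",(c,150+q[-1]+.5),90)[:2])
G=np.array(G);k=np.polyfit(G[:,1],G[:,0],1);print("plat front",-np.degrees(np.arctan(k[0])),G.round(1)[::4].tolist())
# side: platform-only heights
z=np.load("side0.npz");ps,ds=z["p"],z["d"];S=cloud("side",ds)
for n,A,pp in(("top",W,p),("side",S,ps)):
  b=np.zeros(pp.shape[:2],bool)
  b[145:295,145:305]=True
  ok=b&(A[...,2]>101)&(A[...,2]<110)&(A[...,0]>480)&(A[...,0]<750)&(A[...,1]>0)&(A[...,1]<230)&(pp.min(-1)>80)
  for lo,hi in((0,50),(180,230)):
    q=A[ok&(A[...,1]>lo)&(A[...,1]<hi)]; 
    if len(q)>5:
      kk=np.polyfit(q[:,0],q[:,1],1);print(n,"endplate",len(q),"yaw",np.degrees(np.arctan(kk[0])),"y at 600",np.polyval(kk,600),q[:,:2].min(0),q[:,:2].max(0))
E
```

```text
body dy/dx -0.05931521735585988 yaw deg -3.394534352446741 y at x=520 210.01198989426797 res 0.9291146266073339
body dy/dx -0.0500342646372505 yaw deg -2.864363546057064 y at x=520 -20.13245272504492 res 0.9658424456849435
front yaw -4.704728900903753 x at y=95 442.879531124027 [-5.  -4.7 -4.5 -4.3 -0.9 -0.6 -0.4 -0.2  0.1  0.3  0.5  0.7  1.   1.2
  1.4  1.6  1.9  2.1  2.3  2.6  2.8 -0.2  0.   0.3  0.5  0.7  0.9  1.2
  1.4  1.6  1.8  2.1  2.3  2.5  2.8  3.   3.2  6.7  3.7  3.9  4.1 -8.5
 -8.3 -8.1 -7.8 -7.6]
plat front -3.9668050697760737 [[584.2, 189.2], [584.1, 176.7], [584.0, 164.2], [583.9, 151.6], [583.8, 139.1], [579.9, 70.1], [579.8, 57.5], [576.5, 44.9], [576.4, 32.4]]
top endplate 45 yaw -2.864440346675097 y at 600 21.881254897715532 [584.95  15.18] [705.86  22.46]
top endplate 44 yaw -3.0678635070362397 y at 600 207.40328530437043 [590.25 199.66] [712.84 209.39]
side endplate 102 yaw -3.2133980572785945 y at 600 23.30478616498467 [579.28  13.92] [705.2  26.5]
side endplate 117 yaw -3.078175484904266 y at 600 208.22401371808763 [588.2  200.03] [717.31 210.79]
```

```bash
cat >> h.py <<'E'
YAW=-0.054;O=np.array([580.5,91.6,0]);RS=R.from_euler("z",YAW)
def toS(w):return RS.inv().apply(np.asarray(w)-O)
def where(goal=None):
    s=state();T=R.from_euler("xyz",s["tcp_rot"]);tip=s["eef_pos"]+T.apply([0,0,190])
    print("t",round(s["t"],2),"tip S",toS(tip).round(1),"tip W",tip.round(1),"rot",s["tcp_rot"].round(3),"F",s["ft_force"].round(1),"op",round(s["opening"],2))
    if goal is not None:
        w=RS.apply(goal)+O
        print("shift/150 tool",(T.inv().apply(w-tip)/150).round(3),"turn deg",np.degrees((T.inv()*R.from_euler("xyz",[np.pi,0,YAW])).as_rotvec()).round(2))
E
python3 - <<'E'
from h import *
for n in("side","top"):
    z=np.load(n+"0.npz");W=cloud(n,z["d"]);p=z["p"]
    q=(red(p)) ;w=W[q];s=toS(w);k=(abs(s[:,1])<20)&(s[:,0]<-60)&(s[:,0]>-140);print(n,"pin S",np.percentile(s[k],[5,50,95],axis=0).round(1).tolist())
    w=toS(W[yel(p)]);k=abs(w[:,0]+77)<20;k&=abs(w[:,1]-40)<40;print(" gate",np.percentile(w[k],[5,50,95],axis=0).round(1).tolist())
    if n=="top":
        c=W[:120,100:400].reshape(-1,3);print("cab",np.nanmin(c,0),np.nanpercentile(c,[2,50,98],axis=0))
    # fixed lug top: light, z ~82
    s=toS(W.reshape(-1,3)).reshape(W.shape);k=(abs(s[...,2]-82)<4)&(s[...,0]<-12)&(s[...,0]>-55)&(abs(s[...,1])<60)
    print(" lug tops",s[k].round(0).tolist()[:60])
where([20,125,110])
E
```

```text
side pin S [[-116.6, -4.1, 58.9], [-107.5, 3.3, 72.5], [-90.4, 8.0, 77.3]]
 gate [[-79.8, 36.1, 72.1], [-78.0, 48.8, 101.9], [-74.6, 60.4, 120.7]]
 lug tops [[-30.0, -16.0, 83.0], [-30.0, -9.0, 85.0], [-28.0, -14.0, 80.0], [-32.0, -13.0, 83.0], [-34.0, -14.0, 84.0], [-37.0, -16.0, 84.0], [-15.0, 8.0, 85.0], [-29.0, -6.0, 84.0], [-29.0, -9.0, 81.0], [-32.0, -10.0, 82.0], [-33.0, -12.0, 82.0], [-36.0, -13.0, 82.0], [-37.0, -15.0, 81.0], [-16.0, 12.0, 86.0], [-27.0, -4.0, 80.0], [-31.0, -4.0, 83.0], [-32.0, -6.0, 81.0], [-34.0, -8.0, 81.0], [-37.0, -7.0, 84.0], [-38.0, -11.0, 82.0], [-37.0, -15.0, 78.0], [-15.0, 18.0, 86.0], [-15.0, 15.0, 84.0], [-23.0, 12.0, 86.0], [-24.0, 10.0, 85.0], [-29.0, 2.0, 82.0], [-32.0, 1.0, 84.0], [-34.0, -1.0, 84.0], [-34.0, -4.0, 81.0], [-37.0, -4.0, 83.0], [-38.0, -7.0, 81.0], [-37.0, -11.0, 78.0], [-21.0, 17.0, 86.0], [-23.0, 13.0, 84.0], [-25.0, 11.0, 83.0], [-28.0, 7.0, 83.0], [-27.0, 4.0, 79.0], [-32.0, 5.0, 83.0], [-34.0, 3.0, 83.0], [-35.0, 1.0, 82.0], [-39.0, 1.0, 85.0], [-38.0, -3.0, 81.0], [-38.0, -6.0, 79.0], [-12.0, 29.0, 85.0], [-23.0, 19.0, 8
[... 1267 characters left out ...]
, -10.0, 80.0], [-29.0, -13.0, 85.0], [-29.0, -16.0, 85.0], [-33.0, 15.0, 80.0], [-33.0, 12.0, 83.0], [-33.0, 9.0, 83.0], [-33.0, 5.0, 86.0], [-32.0, -4.0, 79.0], [-33.0, -10.0, 85.0], [-32.0, -16.0, 83.0], [-37.0, 15.0, 82.0], [-36.0, 12.0, 80.0], [-36.0, 9.0, 80.0], [-36.0, 5.0, 83.0], [-36.0, 2.0, 82.0], [-36.0, -4.0, 85.0], [-36.0, -10.0, 86.0], [-36.0, -13.0, 84.0], [-35.0, -16.0, 80.0], [-39.0, 5.0, 81.0], [-39.0, -4.0, 84.0], [-39.0, -7.0, 84.0], [-39.0, -10.0, 82.0], [-38.0, -13.0, 81.0]]
t 0.1 tip S [-272.5 -669.6  214.2] tip W [ 272.2 -562.3  214.2] rot [-3.141 -0.     0.451] F [-0.9  0.5 -0.5] op 1.0
shift/150 tool [ 4.269 -3.693  0.699] turn deg [-6.000e-02  1.000e-02  2.892e+01]
```

arm_command --rows '[[[1,-0.86,0,0,0,0.0803,-1],[1,-0.86,0,0,0,0.0803,-1],[1,-0.86,0,0,0,0.0803,-1],[1,-0.86,0,0,0,0.0803,-1],[1,-0.86,0,0,0,0.0803,-1],[1,-0.86,0,0,0,0.0803,-1]]]'

```text
t: 0.6
eef_pos: [352.4, -376.7, 404.8]
tcp_rot: [-3.14, 0.0, -0.052]
ft_force: [0.8, 0.0, -0.3]
opening: 0.636
grip_force: 0.0
```

```bash
python3 -c "
from h import *
where([20,140,150])"
```

```text
t 0.6 tip S [-202.6 -479.6  214.8] tip W [ 352.3 -376.4  214.8] rot [-3.14   0.    -0.052] F [ 0.8  0.  -0.3] op 0.64
shift/150 tool [ 1.494 -4.127  0.438] turn deg [-0.09  0.03  0.14]
```

arm_command --rows '[[[0.37,-1,0,0,0,0,-1],[0.37,-1,0,0,0,0,-1],[0.37,-1,0,0,0,0,-1],[0.37,-1,0,0,0,0,-1]]]'

```text
t: 0.93
eef_pos: [415.0, -232.5, 404.6]
tcp_rot: [-3.141, 0.0, -0.054]
ft_force: [0.9, -0.5, 0.1]
opening: 0.354
grip_force: 0.0
```

arm_command --rows '[[[0.37,-1,0,0,0,0,-1],[0.37,-1,0,0,0,0,-1],[0.37,-1,0,0,0,0,-1],[0.37,-1,0,0,0,0,-1]]]'

```text
t: 1.27
eef_pos: [478.7, -85.4, 404.7]
tcp_rot: [-3.142, 0.0, -0.053]
ft_force: [1.3, 0.3, -0.4]
opening: 0.078
grip_force: 0.0
```

arm_command --rows '[[[0.37,-1,0,0,0,0,-1],[0.37,-1,0,0,0,0,-1],[0.37,-1,0,0,0,0,-1],[0.37,-1,0,0,0,0,-1]]]'

```text
t: 1.6
eef_pos: [542.3, 61.6, 404.6]
tcp_rot: [3.142, 0.0, -0.053]
ft_force: [0.2, -0.9, 0.1]
opening: 0.002
grip_force: 0.0
```

arm_command --rows '[[[0.37,-1,0,0,0,0,-1],[0.37,-1,0,0,0,0,-1],[0.37,-1,0,0,0,0,-1],[0.37,-1,0,0,0,0,-1],[0.37,-1,0,0,0,0,-1],[0.37,-1,0,0,0,0,-1],[0.37,-1,0,0,0,0,-1]]]'

```text
t: 2.18
eef_pos: [605.0, 205.7, 404.2]
tcp_rot: [3.141, 0.001, -0.053]
ft_force: [0.1, -0.1, 0.0]
opening: 0.003
grip_force: 0.0
```

```bash
python3 -c "
from h import *
where([22,155,93])"
```

```text
t 2.18 tip S [ 18.2 115.2 214.2] tip W [604.8 205.6 214.2] rot [ 3.141e+00  1.000e-03 -5.300e-02] F [ 0.1 -0.1  0. ] op 0.0
shift/150 tool [ 0.027 -0.266  0.808] turn deg [0.03 0.05 0.04]
```

arm_command --rows '[[[0.03,-0.27,0,0,0,0,-1],[0.03,-0.27,0,0,0,0,-1],[0.03,-0.27,0.2,0,0,0,-1],[0.03,-0.27,0.4,0,0,0,-1],[0.03,-0.27,0.6,0,0,0,-1],[0.03,-0.27,0.81,0,0,0,-1],[0.03,-0.27,0.81,0,0,0,-1],[0.03,-0.27,0.81,0,0,0,-1],[0.03,-0.27,0.81,0,0,0,-1]]]'

```text
t: 2.93
eef_pos: [612.2, 245.7, 285.1]
tcp_rot: [-3.141, -0.002, -0.054]
ft_force: [-0.4, 0.3, 0.4]
opening: 0.004
grip_force: 0.0
```

```bash
python3 - <<'E'
from h import *
where([22,107,93])
for n in("side","top"):
    p,d=read_camera(n);np.savez(n+"1.npz",p=p,d=d)
a=np.load("side1.npz")["p"][150:295,145:305,::-1];b=np.load("top1.npz")["p"][145:250,170:285,::-1]
a=cv2.resize(a,(400,362));b=cv2.resize(b,(397,362));cv2.imwrite("pics/d.png",np.hstack([a,b]))
E
```

```text
t 2.93 tip S [ 23.7 155.7  95.1] tip W [612.6 245.8  95.1] rot [-3.141e+00 -2.000e-03 -5.400e-02] F [-0.4  0.3  0.4] op 0.0
shift/150 tool [-0.011  0.324  0.014] turn deg [-0.03 -0.11 -0.03]
```

View pics/d.png

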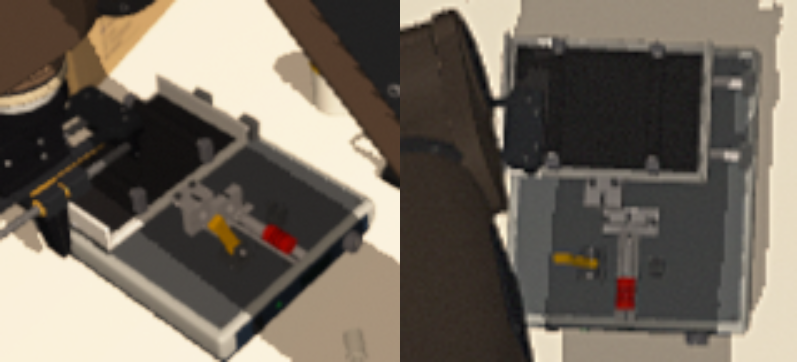

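The closed fingers stand beside the left end plate, and both views show the lock clear: tabs at right panel (600,190), fixed lug at (630,220). I'll push gently to the right.

arm_command --rows '[[[0,0.06,0,0,0,0,-1],[0,0.12,0,0,0,0,-1],[0,0.15,0,0,0,0,-1],[0,0.18,0,0,0,0,-1],[0,0.21,0,0,0,0,-1],[0,0.23,0,0,0,0,-1],[0,0.25,0,0,0,0,-1],[0,0.25,0,0,0,0,-1]]]'

```text
t: 3.7
eef_pos: [609.7, 208.4, 283.3]
tcp_rot: [3.141, -0.0, -0.054]
ft_force: [-0.1, -0.5, -0.2]
opening: 0.003
grip_force: 0.0
```

```bash
cat >> h.py <<'E'
def plat(tag):
    for n in("side","top"):
        p,d=read_camera(n);np.savez(f"{n}{tag}.npz",p=p,d=d);W=cloud(n,d);s=toS(W.reshape(-1,3)).reshape(W.shape)
        ok=(s[...,2]>101)&(s[...,2]<110)&(s[...,0]>5)&(s[...,0]<125)&(s[...,1]<-40)&(s[...,1]>-110)&(p.min(-1)>70)
        y=s[ok][:,1];e="none" if not len(y) else (np.median(y)+92.5).round(1)
        k=(s[...,2]>78)&(s[...,2]<90)&(s[...,0]>-25)&(s[...,0]<-10)&(abs(s[...,1])<60)
        k2=(s[...,2]>76)&(s[...,2]<88)&(s[...,0]>-40)&(s[...,0]<-30)&(abs(s[...,1])<60)
        f=lambda q:np.percentile(s[q][:,1],[3,97]).round(1)
        print(n,"plat by right plate",e,ok.sum(),"tab y",f(k),f(k).mean().round(1),"fixed y",f(k2),f(k2).mean().round(1))
E
python3 - <<'E'
from h import *
where([22,107,95]);plat(2)
E
```

```text
t 3.7 tip S [ 22.9 118.2  93.3] tip W [609.7 208.4  93.3] rot [ 3.141 -0.    -0.054] F [-0.1 -0.5 -0.2] op 0.0
shift/150 tool [-0.006  0.075 -0.012] turn deg [ 0.01 -0.01  0.01]
side plat by right plate 17.7 93 tab y [ 0.4 32.2] 16.3 fixed y [-15.1  16.9] 0.9
top plat by right plate 15.9 47 tab y [-0.  31.6] 15.8 fixed y [-16.6  15. ] -0.8
```

arm_command --rows '[[[0,0.03,0,0,0,0,-1],[0,0.05,0,0,0,0,-1],[0,0.07,0,0,0,0,-1],[0,0.09,0,0,0,0,-1],[0,0.1,0,0,0,0,-1],[0,0.1,0,0,0,0,-1],[0,0.1,0,0,0,0,-1]]]'

```text
t: 4.38
eef_pos: [608.9, 193.6, 283.2]
tcp_rot: [3.141, -0.0, -0.054]
ft_force: [0.6, 0.7, 0.5]
opening: 0.006
grip_force: 0.0
```

```bash
python3 - <<'E'
from h import *
where([22,102,95]);plat(3)
E
```

```text
t 4.38 tip S [ 22.9 103.4  93.2] tip W [608.9 193.6  93.2] rot [ 3.141 -0.    -0.054] F [0.6 0.7 0.5] op 0.01
shift/150 tool [-0.006  0.009 -0.012] turn deg [ 0.02 -0.    0.01]
side plat by right plate 2.3 102 tab y [-15.1  18.2] 1.5 fixed y [-14.8  17.6] 1.4
top plat by right plate 1.0 57 tab y [-15.9  15.9] 0.0 fixed y [-16.6  15.4] -0.6
```

The holes are now about 1 mm apart. I'll nudge 0.8 mm more, back off and lift.

arm_command --rows '[[[0,0.005,0,0,0,0,-1],[0,0.005,0,0,0,0,-1],[0,0.005,0,0,0,0,-1],[0,-0.2,0,0,0,0,-1],[0,-0.2,0,0,0,0,-1],[0,-0.2,-0.3,0,0,0,-1],[0,-0.2,-0.6,0,0,0,-1],[0,-0.2,-0.6,0,0,0,-1],[0,-0.2,-0.6,0,0,0,-1]]]'

```text
t: 5.23
eef_pos: [610.5, 223.9, 376.4]
tcp_rot: [-3.14, -0.005, -0.053]
ft_force: [0.0, -0.0, -0.6]
opening: 0.006
grip_force: 0.0
```

```bash
python3 - <<'E'
from h import *
where([-140,0,180]);plat(4)
E
```

```text
t 5.23 tip S [ 23.9 134.  186.4] tip W [611.6 224.1 186.4] rot [-3.14  -0.005 -0.053] F [ 0.  -0.  -0.6] op 0.01
shift/150 tool [-1.093  0.893  0.036] turn deg [-0.09 -0.31  0.03]
side plat by right plate 2.2 99 tab y [-14.8  17.5] 1.3 fixed y [-15.9  17.4] 0.7
top plat by right plate 0.9 54 tab y [-16.   15.6] -0.2 fixed y [-16.5  14.5] -1.0
```

arm_command --rows '[[[-1,0.82,0,0,0,0,-1],[-1,0.82,0,0,0,0,-1],[-1,0.82,0,0,0,0,-1],[-1,0.82,0,0,0,0,-1],[-1,0.82,0,0,0,0,-1],[-1,0.82,0,0,0,0,-1],[-1,0.82,0,0,0,0,-1]]]'

```text
t: 5.92
eef_pos: [453.6, 108.5, 372.4]
tcp_rot: [3.141, 0.002, -0.055]
ft_force: [0.5, -0.4, 0.3]
opening: 0.005
grip_force: 0.0
```

```bash
python3 - <<'E'
from h import *
where([-140,0,90])
E
```

```text
t 5.92 tip S [-128.     9.9  182.4] tip W [453.2 108.4 182.4] rot [ 3.141e+00  2.000e-03 -5.500e-02] F [ 0.5 -0.4  0.3] op 0.0
shift/150 tool [-0.079  0.066  0.616] turn deg [ 0.02  0.09 -0.06]
```

arm_command --rows '[[[-0.08,0.066,0,0,0,0,-1],[-0.08,0.066,0.2,0,0,0,-1],[-0.08,0.066,0.4,0,0,0,-1],[-0.08,0.066,0.62,0,0,0,-1],[-0.08,0.066,0.62,0,0,0,-1],[-0.08,0.066,0.62,0,0,0,-1],[-0.08,0.066,0.62,0,0,0,-1],[-0.08,0.066,0.62,0,0,0,-1]]]'

```text
t: 6.58
eef_pos: [442.2, 100.1, 281.5]
tcp_rot: [-3.141, -0.002, -0.053]
ft_force: [-0.7, 0.3, -0.2]
opening: 0.006
grip_force: 0.0
```

```bash
python3 - <<'E'
from h import *
where([-142,0,66])
E
```

```text
t 6.58 tip S [-138.2    1.    91.5] tip W [442.6 100.1  91.5] rot [-3.141e+00 -2.000e-03 -5.300e-02] F [-0.7  0.3 -0.2] op 0.01
shift/150 tool [-0.026  0.007  0.17 ] turn deg [-0.01 -0.12  0.03]
```

arm_command --rows '[[[-0.03,0.007,0,0,0,0,-1],[-0.03,0.007,0.08,0,0,0,-1],[-0.03,0.007,0.17,0,0,0,-1],[-0.03,0.007,0.17,0,0,0,-1],[-0.03,0.007,0.17,0,0,0,-1],[-0.03,0.007,0.17,0,0,0,-1]]]'

```text
t: 7.08
eef_pos: [437.1, 99.1, 255.6]
tcp_rot: [-3.142, -0.001, -0.054]
ft_force: [0.9, -0.1, -0.6]
opening: 0.009
grip_force: 0.0
```

```bash
python3 - <<'E'
from h import *
where([-80,0,65.5])
E
```

```text
t 7.08 tip S [-143.4   -0.3   65.6] tip W [437.3  99.1  65.6] rot [-3.142e+00 -1.000e-03 -5.400e-02] F [ 0.9 -0.1 -0.6] op 0.01
shift/150 tool [ 0.422 -0.002  0.001] turn deg [-0.   -0.07  0.02]
```

arm_command --rows '[[[0.04,0,0,0,0,0,-1],[0.08,0,0,0,0,0,-1],[0.11,0,0,0,0,0,-1],[0.14,0,0,0,0,0,-1],[0.17,0,0,0,0,0,-1],[0.2,0,0,0,0,0,-1],[0.22,0,0,0,0,0,-1],[0.24,0,0,0,0,0,-1],[0.26,0,0,0,0,0,-1],[0.28,0,0,0,0,0,-1]]]'

```text
t: 7.92
eef_pos: [479.2, 96.8, 254.7]
tcp_rot: [3.141, 0.0, -0.054]
ft_force: [-2.2, 0.7, 0.7]
opening: 0.003
grip_force: 0.7
```

arm_command --rows '[[[0.02,0,0,0,0,0,-1],[0.04,0,0,0,0,0,-1],[0.06,0,0,0,0,0,-1],[0.08,0,0,0,0,0,-1],[0.1,0,0,0,0,0,-1]]]'

```text
t: 8.33
eef_pos: [494.3, 95.9, 254.7]
tcp_rot: [3.142, -0.0, -0.054]
ft_force: [-0.1, 0.7, 1.0]
opening: 0.004
grip_force: 0.5
```

```bash
cat >> h.py <<'E'
def pin(tag):
    for n in("side","top"):
        p,d=read_camera(n);np.savez(f"{n}{tag}.npz",p=p,d=d);W=cloud(n,d);s=toS(W[red(p)]);k=(abs(s[:,1])<20)&(s[:,0]<-20)&(s[:,0]>-140)
        if k.sum():print(n,"pin S",k.sum(),np.percentile(s[k],[5,50,95],axis=0).round(1).tolist(),s[k][:,0].max().round(1))
E
python3 - <<'E'
from h import *
where([-80,0,65.5]);pin(5)
E
```

```text
t 8.33 tip S [-86.3  -0.3  64.7] tip W [494.3  95.9  64.7] rot [ 3.142 -0.    -0.054] F [-0.1  0.7  1. ] op 0.0
shift/150 tool [ 0.042 -0.002 -0.005] turn deg [ 0.01 -0.01  0.02]
side pin S 7 [[-73.4, 5.0, 67.0], [-70.3, 7.1, 69.9], [-69.1, 9.1, 73.3]] -68.9
```

arm_command --rows '[[[0.01,0,0,0,0,0,-1],[0.02,0,0,0,0,0,-1],[0.03,0,0,0,0,0,-1],[0.04,0,0,0,0,0,-1],[0.04,0,0,0,0,0,-1]]]'

```text
t: 8.85
eef_pos: [499.8, 95.6, 254.6]
tcp_rot: [3.141, 0.001, -0.054]
ft_force: [-4.0, 0.1, 1.7]
opening: 0.003
grip_force: 1.6
```

arm_command --rows '[[[0.005,0,0,0,0,0,-1],[0.01,0,0,0,0,0,-1],[0.01,0,0,0,0,0,-1]]]'

```text
t: 9.1
eef_pos: [500.5, 95.6, 254.5]
tcp_rot: [3.141, 0.004, -0.054]
ft_force: [-9.0, 0.1, 4.5]
opening: 0.004
grip_force: 4.5
```

```bash
python3 - <<'E'
from h import *
where([-80,0,65.5]);pin(6)
E
```

```text
t 9.1 tip S [-80.9  -0.4  64.5] tip W [499.7  95.6  64.5] rot [ 3.141  0.004 -0.054] F [-9.   0.1  4.5] op 0.0
shift/150 tool [ 0.006 -0.002 -0.006] turn deg [0.02 0.22 0.02]
side pin S 8 [[-67.6, 5.2, 66.1], [-65.1, 6.4, 69.8], [-61.3, 9.4, 73.6]] -61.2
```

arm_command --rows '[[[0.01,0,0,0,0,0,-1],[0.015,0,0,0,0,0,-1],[0.015,0,0,0,0,0,-1]]]'

```text
t: 9.45
eef_pos: [501.5, 95.6, 254.4]
tcp_rot: [3.141, 0.008, -0.054]
ft_force: [-18.1, 1.4, 12.3]
opening: 0.004
grip_force: 8.9
```

arm_command --rows '[[[-0.05,0,0,0,0,0,-1],[-0.1,0,0,0,0,0,-1],[-0.25,0,0,0,0,0,-1],[-0.35,0,0,0,0,0,-1],[-0.35,0,-0.3,0,0,0,-1],[-0.35,0,-0.6,0,0,0,-1],[-0.35,0,-0.75,0,0,0,-1],[-0.35,0,-0.75,0,0,0,-1],[-0.35,0,-0.75,0,0,0,-1]]]'

```text
t: 10.2
eef_pos: [451.1, 98.3, 368.6]
tcp_rot: [-3.141, -0.005, -0.054]
ft_force: [-0.7, -0.0, -0.6]
opening: 0.006
grip_force: 0.0
```

```bash
python3 - <<'E'
from h import *
where([-77,100,180]);pin(7);plat(7)
a=np.load("side7.npz")["p"][175:295,145:305,::-1];b=np.load("top7.npz")["p"][145:250,190:285,::-1]
a=cv2.resize(a,(460,345));b=cv2.resize(b,(312,345));cv2.imwrite("pics/e.png",np.hstack([a,b]))
E
```

```text
t 10.2 tip S [-128.7   -0.2  178.6] tip W [451.9  98.3 178.6] rot [-3.141 -0.005 -0.054] F [-0.7 -0.  -0.6] op 0.01
shift/150 tool [ 0.345 -0.668 -0.007] turn deg [-0.03 -0.27  0.02]
side pin S 28 [[-68.4, 0.2, 66.2], [-63.8, 6.1, 73.0], [-41.4, 9.1, 76.0]] -40.2
top pin S 1 [[-44.2, -0.3, 68.9], [-44.2, -0.3, 68.9], [-44.2, -0.3, 68.9]] -44.2
side plat by right plate 2.8 34 tab y [-14.9  17.8] 1.5 fixed y [-14.8  17.4] 1.3
top plat by right plate 1.1 51 tab y [-15.9  15.7] -0.1 fixed y [-16.7  15.1] -0.8
```

View pics/e.png

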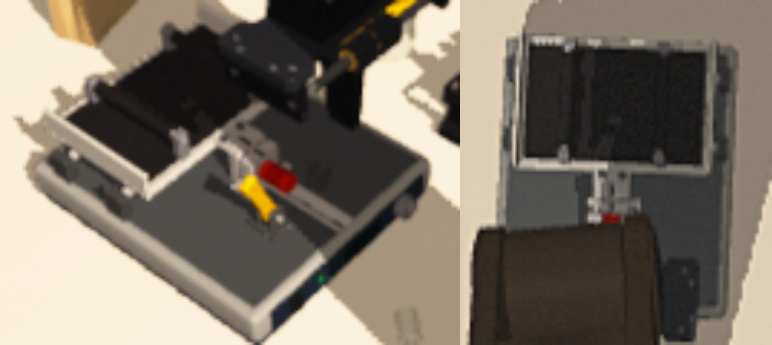

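The pin is home: the red shoulder sits against the fixed lug (left panel (275,175), measured x ≈ −40) and the gate is still open at (255,198). I'll move to the left of the gate.

arm_command --rows '[[[0.34,-0.67,0,0,0,0,-1],[0.34,-0.67,0,0,0,0,-1],[0.34,-0.67,0,0,0,0,-1],[0.34,-0.67,0,0,0,0,-1],[0.34,-0.67,0.25,0,0,0,-1],[0.34,-0.67,0.52,0,0,0,-1],[0.34,-0.67,0.52,0,0,0,-1],[0.34,-0.67,0.52,0,0,0,-1]]]'

```text
t: 11.07
eef_pos: [507.5, 195.6, 287.6]
tcp_rot: [3.14, 0.005, -0.054]
ft_force: [0.1, 0.3, 0.5]
opening: 0.006
grip_force: 0.0
```

```bash
python3 - <<'E'
from h import *
where([-77,40,100])
E
```

```text
t 11.07 tip S [-79.5  99.6  97.6] tip W [506.4 195.3  97.6] rot [ 3.14   0.005 -0.054] F [0.1 0.3 0.5] op 0.01
shift/150 tool [ 0.017  0.397 -0.016] turn deg [0.1 0.3 0. ]
```

arm_command --rows '[[[0.015,0.06,-0.01,0,0,0,-1],[0.015,0.12,-0.01,0,0,0,-1],[0.015,0.17,-0.01,0,0,0,-1],[0.015,0.22,-0.01,0,0,0,-1],[0.015,0.27,-0.01,0,0,0,-1],[0.015,0.32,-0.01,0,0,0,-1],[0.015,0.36,-0.01,0,0,0,-1],[0.015,0.4,-0.01,0,0,0,-1],[0.015,0.43,-0.01,0,0,0,-1],[0.015,0.46,-0.01,0,0,0,-1]]]'

```text
t: 11.9
eef_pos: [506.2, 126.4, 290.7]
tcp_rot: [3.141, 0.0, -0.054]
ft_force: [-0.9, 0.5, 0.1]
opening: 0.005
grip_force: 0.0
```

arm_command --rows '[[[0,0,0,0,0,0,-1],[0,0,0,0,0,0,-1],[0,-0.2,0,0,0,0,-1],[0,-0.4,0,0,0,0,-1],[0,-0.4,-0.3,0,0,0,-1],[-0.3,-0.6,-0.7,0,0,0,-1],[-0.3,-0.8,-0.7,0,0,0,-1],[-0.3,-1,-0.7,0,0,0,-1],[-0.3,-1,-0.7,0,0,0,-1],[-0.3,-1,-0.7,0,0,0,-1]]]'

```text
t: 12.73
eef_pos: [468.5, 281.1, 396.3]
tcp_rot: [-3.141, -0.001, -0.05]
ft_force: [0.3, -0.6, -0.6]
opening: 0.006
grip_force: 0.0
```

```bash
cat >> h.py <<'E'
def gate(tag):
    for n in("side","top"):
        z=np.load(f"{n}{tag}.npz");W=cloud(n,z["d"]);w=toS(W[yel(z["p"])]);k=(abs(w[:,0]+77)<20)&(abs(w[:,1])<70);
        if k.sum():print(n,"gate",k.sum(),np.percentile(w[k],[5,50,95],axis=0).round(1).tolist())
E
python3 - <<'E'
from h import *
where([-77,40,100]);pin(8);plat(8);gate(8)
a=np.load("side8.npz")["p"][175:295,145:305,::-1];b=np.load("top8.npz")["p"][145:250,190:285,::-1]
a=cv2.resize(a,(460,345),interpolation=2);b=cv2.resize(b,(312,345),interpolation=2);cv2.imwrite("pics/f.png",np.hstack([a,b]))
E
```

```text
t 12.73 tip S [-121.8  183.3  206.3] tip W [468.7 281.2 206.3] rot [-3.141e+00 -1.000e-03 -5.000e-02] F [ 0.3 -0.6 -0.6] op 0.01
shift/150 tool [0.294 0.957 0.708] turn deg [-0.04 -0.08  0.23]
side pin S 15 [[-69.7, 2.8, 69.4], [-62.7, 5.9, 72.9], [-42.5, 8.6, 76.1]] -42.1
top pin S 4 [[-67.4, -1.6, 74.1], [-67.0, 0.1, 76.7], [-48.4, 3.8, 79.7]] -45.2
side plat by right plate 1.1 34 tab y [-15.   17.5] 1.2 fixed y [-15.  18.] 1.5
top plat by right plate 1.0 52 tab y [-15.7  15.8] 0.1 fixed y [-16.2  15.1] -0.5
side gate 3 [[-77.9, -13.4, 71.9], [-77.1, -12.4, 72.6], [-77.0, 34.3, 73.6]]
top gate 10 [[-78.3, -9.7, 69.5], [-77.2, 15.4, 72.5], [-76.5, 34.3, 75.3]]
```

View pics/f.png

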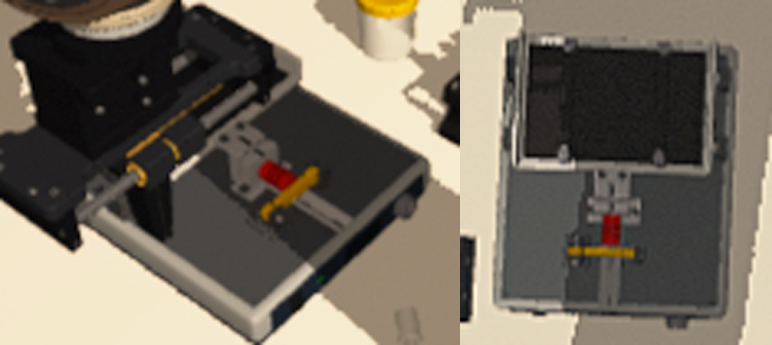

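The gate lies level across the rest behind the pin, with its tip in the fork (right panel (632,252)). I'll check its slope before handing in.

```bash
python3 - <<'E'
from h import *
z=[]
for n in("side","top"):
  for i in range(4):
    p,d=read_camera(n);W=cloud(n,d);s=toS(W.reshape(-1,3)).reshape(W.shape);q=p.astype(int)
    k=(abs(s[...,0]+77)<4)&(s[...,1]<32)&(s[...,1]>-28)&(s[...,2]>60)&(q[...,0]>q[...,2]*1.8)&(q[...,0]>60)&(q[...,1]>q[...,0]*.5)
    z.append(s[k][:,1:])
  a=np.vstack(z);z=[];f=np.polyfit(a[:,0],a[:,1],1);print(n,len(a),"slope",f[0],"z@-20",np.polyval(f,-20),"z@30",np.polyval(f,30),a[:,0].min(),a[:,0].max())
E
```

```text
side 321 slope 0.016336278750969352 z@-20 69.48254078960417 z@30 70.29935472715263 -22.134749073114957 31.782942263735087
top 168 slope -0.08185056005321989 z@-20 74.39364607392274 z@30 70.30111807126174 -21.573781370304825 30.348097685688284
```

The top view leaves a few mm of doubt at the tip, so I'll confirm with a light press just inboard of the fork.

arm_command --rows '[[[0.25,0.95,0,0,0,0,-1],[0.25,0.95,0,0,0,0,-1],[0.25,0.95,0,0,0,0,-1],[0.25,0.95,0,0,0,0,-1],[0.25,0.95,0.3,0,0,0,-1],[0.25,0.95,0.6,0,0,0,-1],[0.25,0.95,0.6,0,0,0,-1],[0.25,0.95,0.6,0,0,0,-1]]]'

```text
t: 14.0
eef_pos: [499.0, 134.6, 304.1]
tcp_rot: [3.141, 0.005, -0.054]
ft_force: [0.4, -0.6, 1.2]
opening: 0.006
grip_force: 0.0
```

```bash
python3 - <<'E'
from h import *
where([-85,-8,80])
E
```

```text
t 14.0 tip S [-84.6  38.4 114.1] tip W [498.1 134.5 114.1] rot [ 3.141  0.005 -0.054] F [ 0.4 -0.6  1.2] op 0.01
shift/150 tool [-0.001  0.309  0.228] turn deg [0.06 0.27 0.  ]
```

arm_command --rows '[[[0,0.31,0,0,0,0,-1],[0,0.31,0,0,0,0,-1],[0,0.31,0,0,0,0,-1],[0,0.31,0.1,0,0,0,-1],[0,0.31,0.2,0,0,0,-1],[0,0.31,0.23,0,0,0,-1],[0,0.31,0.23,0,0,0,-1],[0,0.31,0.23,0,0,0,-1]]]'

```text
t: 14.67
eef_pos: [496.9, 88.9, 272.1]
tcp_rot: [-3.142, -0.001, -0.053]
ft_force: [0.3, -0.1, -0.5]
opening: 0.003
grip_force: 0.0
```

arm_command --rows '[[[0,0,0.01,0,0,0,-1],[0,0,0.02,0,0,0,-1],[0,0,0.03,0,0,0,-1],[0,0,0.03,0,0,0,-1]]]'

```text
t: 15.0
eef_pos: [496.6, 88.4, 266.8]
tcp_rot: [3.142, -0.0, -0.054]
ft_force: [0.5, 0.1, -0.4]
opening: 0.007
grip_force: 0.0
```

```bash
python3 - <<'E'
from h import *
where([-85,-8,72])
E
```

```text
t 15.0 tip S [-83.6  -7.8  76.8] tip W [496.6  88.4  76.8] rot [ 3.142 -0.    -0.054] F [ 0.5  0.1 -0.4] op 0.01
shift/150 tool [-0.009  0.002  0.032] turn deg [ 0.   -0.01  0.01]
```

arm_command --rows '[[[-0.008,0,0.01,0,0,0,-1],[-0.008,0,0.02,0,0,0,-1],[-0.008,0,0.025,0,0,0,-1],[-0.008,0,0.025,0,0,0,-1],[-0.008,0,0.025,0,0,0,-1]]]'

```text
t: 15.42
eef_pos: [495.4, 88.6, 262.8]
tcp_rot: [-3.141, -0.0, -0.054]
ft_force: [2.1, 4.3, -1.5]
opening: 0.001
grip_force: 2.5
```

arm_command --rows '[[[0,0,0.005,0,0,0,-1],[0,0,0.01,0,0,0,-1],[0,0,0.01,0,0,0,-1]]]'

```text
t: 15.67
eef_pos: [495.4, 88.6, 262.1]
tcp_rot: [-3.141, -0.001, -0.054]
ft_force: [-0.7, 5.0, 10.8]
opening: 0.005
grip_force: 7.0
```

```bash
python3 - <<'E'
from h import *
where([-85,-8,72])
E
```

```text
t 15.67 tip S [-84.6  -7.5  72.1] tip W [495.6  88.6  72.1] rot [-3.141e+00 -1.000e-03 -5.400e-02] F [-0.7  5.  10.8] op 0.01
shift/150 tool [-0.003  0.003  0.001] turn deg [-0.02 -0.05  0.01]
```

Firm contact at z = 72, the gate's closed height (66 + 6), so it is fully shut. I'll lift straight off and make a last check.

arm_command --rows '[[[0,0,-0.1,0,0,0,-1],[0,0,-0.3,0,0,0,-1],[0,0,-0.6,0,0,0,-1],[-0.2,-0.3,-0.9,0,0,0,-1],[-0.2,-0.7,-0.9,0,0,0,-1],[-0.2,-1,-0.9,0,0,0,-1],[-0.2,-1,-0.9,0,0,0,-1],[-0.2,-1,-0.9,0,0,0,-1],[-0.2,-1,-0.9,0,0,0,-1]]]'

```text
t: 16.42
eef_pos: [473.0, 241.4, 396.5]
tcp_rot: [3.141, -0.0, -0.05]
ft_force: [0.1, -0.1, -0.0]
opening: 0.005
grip_force: 0.0
```

```bash
python3 - <<'E'
from h import *
where();pin(9);plat(9);gate(9)
a=np.load("side9.npz")["p"][100:310,145:425,::-1];b=np.load("top9.npz")["p"][130:265,190:420,::-1]
a=cv2.resize(a,(400,300),interpolation=2);b=cv2.resize(b,(400,300),interpolation=2);cv2.imwrite("pics/g.png",np.hstack([a,b]))
E
```

```text
t 16.42 tip S [-115.4  143.7  206.5] tip W [473.  241.3 206.5] rot [ 3.141 -0.    -0.05 ] F [ 0.1 -0.1 -0. ] op 0.0
side pin S 14 [[-71.9, 4.0, 68.6], [-63.6, 6.0, 72.5], [-42.6, 9.9, 75.0]] -42.3
top pin S 5 [[-67.5, -1.8, 72.5], [-66.9, 1.5, 78.2], [-44.7, 3.9, 79.2]] -44.6
side plat by right plate 1.7 2 tab y [-14.4  18.6] 2.1 fixed y [-15.2  17.9] 1.3
top plat by right plate 1.3 48 tab y [-15.9  15.7] -0.1 fixed y [-16.4  15.2] -0.6
side gate 12 [[-78.6, -13.1, 63.9], [-76.3, 39.7, 70.9], [-73.0, 41.6, 73.3]]
top gate 14 [[-79.3, -17.0, 67.9], [-77.2, 18.5, 72.6], [-75.5, 39.3, 75.9]]
```

View pics/g.png

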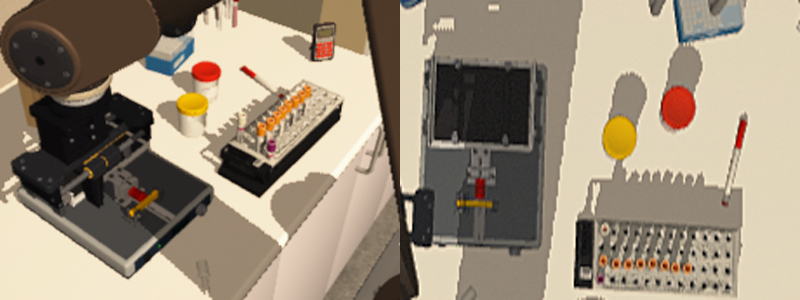

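The pin is home, the gate is shut at right panel (478,203), and the cups and marker are undisturbed. The arm is clear.

```bash
python3 -c "
from cell import *
print(job_done())"
```

```text
the job is handed in; nothing more can be done
None
```

The shaker platform is locked: its lug is lined up, the pin's shoulder is against the fixed lug and the gate is fully shut behind it; the cups and marker were not touched, and the job was handed in at about 16.5 s.

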